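# Ready the autoclave load: sort the bench, vent the bottle cap and hold it

### The arm

A 6-joint arm with a two-finger parallel gripper is mounted at the origin on the work surface. World frame = base frame: x ahead of the robot, y to its left, z up, the work surface at z = 0. Lengths are in m, angles in rad, forces in N, time in s.
With the tool pointing down it reaches from about 0.4 to 0.825 m from the base axis. Payload 7 kg.
Tool frame: the origin (TCP) lies on the centre line of the jaws, within the pads' length; the fingertips stand 22 mm ahead of it and the grasp point (between the pads) lies 3 mm ahead of it; z points along the fingers, y is the line along which they close (so a half turn about z gives the same grasp; the last joint's range is limited). The gripper opens to 88 mm and grips with 3 to 60 N. Pads are 19 mm wide; open, the fingers measure 130 mm over their backs; the gripper's body (78 mm by 193 mm) begins 47 mm behind the grasp point.
Start: joints at [-1.036, 0.359, 0.012, 0, -1.224, -0.288], TCP at [0.165, -0.655, 0.249] pointing down, gripper open.
Joint ranges: [-3.07, 3.07], [-1.43, 2.12], [-1.02, 1.25], [-3.03, 1.67], [-3.05, -0], [-3.03, 3.03]. Speed limits (rad/s): [2.39, 2.39, 3.01, 3.14, 3.14, 3.14].

### API

Orientations are given as [roll, pitch, yaw] about the fixed x, y, z axes, in that order (R = Rz(yaw) Ry(pitch) Rx(roll)).
In Python, from station import monitor, viewer, order gives the robot as it stands. The module is installed in compiled form; this text tells all that it offers.
- The arm moves only by the tool servo_tool, never from a script. Its argument "targets" is a list of rows, each an object with "angular": the turn, a rotation vector about the tool's x, y, z in degrees, a list of three; "xyz": the shift along the tool's x, y, z in cm, a list of three; "claw": the finger opening in cm, from 0 to 8.76. A call has 1 to 20 rows; each row shifts and turns the commanded pose from where the row before left it, along the tool's axes as they then stand; what a row does not reach is not made up. A row lasts 1/10 s, in which the tool goes at most 50 mm and 8.59 degrees, less where a joint would pass 70% of its speed; a pose out of reach is approached as far as the arm can. A call is refused whole if a number of a shift passes 5 or a number of a turn 8.59, either way. A call with a gripper value outside its range is refused whole. The fingers move at their own pace and stop on an object; "force" is the grip in N (left out, the last holds). Time passes only in rows, so rows that do not move let the fingers close. It gives the time, the measured TCP pose, the force, the opening and the grip force at its end, in the units of the state.
- monitor.get_state(): the state, without advancing time (a new reading comes with each control period).
- viewer.grab_frame(name): name is "scene" or "top" or "wrist"; returns a dict with "color" (384x512x3 uint8, blue, green, red), "fovy" (degrees; the focal length in pixels is half the picture's height over the tangent of half this angle, whatever the lens; pixels are square), "cx", "cy" (the principal point, pixels), "R" (3x3) and "t" (3): a world point X has camera coordinates R X + t. Camera axes: x right, y down, z forward; pixel columns grow to the right and rows downward; lengths in m; the calibration is good to about 2 mm. A picture is of the moment at which its call begins. There is no depth.
- order.job_done(): hands the job in; it is judged then, once.
The state is a dict: "t": time; "q": joint angles; "qd": joint speeds; "joint_efforts": joint torques, N m; "eef_pos": TCP position; "ee_rot": TCP orientation; "force": force on the tool from outside, world axes, zero at the start; "moment": the same for the moment, N m; "width": finger opening in m; "gripper_force": force on a finger pad.
Only numpy, scipy, OpenCV 4.12 (cv2) and the standard library are available. Lean on these libraries where they do the work, as an engineer would, in place of code of your own. Each camera call takes 0.05 s, during which the arm holds its last target. There are 200 camera calls.

### The job

Get the autoclave load ready: first sort the mixed things left in the middle of the bench, putting the steel spatula in the shallow steel tray and the two used culture dishes in the white waste tub. Then screw the yellow cap of the media bottle clockwise until it bottoms out, back it off a quarter turn so that the bottle can vent, and finish still gripping the cap at that setting, so that it cannot turn while I tape it; do not let go. Leave the bottles standing in their rack, and do not disturb the finished blue-capped bottle or anything else on the bench.

Things in the scene. Friction and masses are not known exactly. Their poses are not given: they have to be found in the camera images.
- bottle: Square clear-glass 250 ml media bottle with the YELLOW cap, 64 x 64 mm, 88 mm to the shoulder, neck above; empty, about 0.4 kg. Loose, standing upright in one of the rack's two square pockets (which one varies), 1 mm play a side, so the pocket keeps it from turning. Origin: centre of its underside; z up along its axis.
- cap: The bottle's yellow ribbed screw cap, 52 mm in diameter, 28 mm tall, already caught on the thread; it stays on the bottle. Black felt-pen mark on its top, from the middle to the rim along its own +x. Origin: centre of its underside, z up. Bottomed out, its top is 142 mm above the bottle's underside (145 mm above the bench); it rides 4 mm higher for each turn unscrewed.
- cap_top (a point): Centre of the cap's flat top, on the thread's axis. Grip the cap by its sides from above; there is 45 mm or more free all round it. Below the cap the neck is narrower; the glass shoulder begins 36 mm below the bottomed cap's top.
- cap_turn (a joint): Turn of the cap on the bottle, rad: 0 = bottomed out (hard stop), growing as the cap is unscrewed (counter-clockwise from above). Starts between 1.9 and 3.3 (about a third to half a turn to go). It turns stiffly (about 0.06 N m) and stays where it is left. A quarter turn back from bottom reads 1.57. Right-hand thread.
- rack: Fixed stainless rack: tray 215 x 110 mm, 24 mm high, with two square pockets 45 mm high, centres at +50 and -50 mm along its own x, pocket floor 3 mm above the bench. Origin: centre of its underside.
- bottle_done: The same bottle with a BLUE cap, already vented and taped, in the other pocket 100 mm away. Origin: centre of its underside. Leave alone.
- tray: Fixed shallow open tray of stainless steel, 240 mm (its x) by 130 mm (its y), 30 mm high, floor and walls 3 mm thick. Origin: centre of its underside.
- tub: Fixed round white waste tub with a yellow blank label, 160 mm across the rim, 132 mm across the foot, 105 mm high, wall 3 mm. Origin: centre of its underside, z up. It and the tray may swap places.
- spatula: Steel lab spatula lying flat on the bench, 142 mm long along its own x, 60 g. Handle 10 mm wide and 8 mm tall, from 62 mm behind to 20 mm ahead of the origin; 18 mm wide flat blade at the +x end. Origin: under the handle, near the centre of mass: take it there, across its width.
- dish_a: Used round culture dish, 60 mm in diameter, 14 mm tall, clear with amber agar, lid closed (one rigid piece), 22 g, lying flat on the bench. Origin: centre of its underside. Grip it across its diameter.
- dish_b: A second used culture dish, the same as dish_a.
- tape_roll: Roll of beige tape lying flat, 100 mm across, 19 mm high. Origin: centre of its underside. Leave alone.
- jar: White plastic jar with black lid, 58 mm across, 106 mm high. Origin: centre of its underside. Leave alone.
- tip_box: Orange and white pipette-tip box, 85 x 122 mm, 61 mm high. Origin: centre of its underside. Leave alone.
- tube_rack: White wire tube rack holding tubes with orange, red and blue caps, 94 x 184 mm, 106 mm high. Origin: centre of its underside. Leave alone.
- micro_rack: Purple microtube rack, 70 x 130 mm, 36 mm high. Origin: centre of its underside. Leave alone.
- pipette: Dark micropipette lying on the bench, 250 mm long along its x, 26 mm high. Origin: under its body. Leave alone.

How it is judged:
By the outcome, as a careful person would: the job done as asked, in the order asked, and still so for the second after the job is handed in, while the arm keeps its last pose, push and grip.
It also fails if it takes over 72 s, if anything falls off the work surface, if the arm or the gripper's body presses on something with over 40 N, if the wrist force passes 120 N, or if a joint passes its speed limit or range.

## Working session

There is one attempt and no reset: what is moved stays moved. The work goes in short steps, Python scripts to look and compute and a tool call to move; the robot and the scene stay as the last step left them, time stands still between calls to the robot, and variables do not carry over. Pictures are saved under pics/ and viewed, at most 10 in all, crops included, and the job is handed in when it is done.

Besides the shell and the picture viewer there is one more tool, called by a JSON object that holds its "fn" and its "kwargs". servo_tool: Moves the arm, as the interface text tells. Its arguments: {"type":"object","properties":{"targets":{"type":"array"},"force":{"type":"number"}},"required":["targets"]}

```bash
mkdir -p pics
python3 - <<'E'
from station import monitor, viewer
import cv2,numpy as np
s=monitor.get_state(); print({k:np.round(v,3).tolist() for k,v in s.items()})
for n in ("scene","top"):
    f=viewer.grab_frame(n); cv2.imwrite(f"pics/{n}0.png",f["color"])
    R=np.array(f["R"]);t=np.array(f["t"]); print(n,f["fovy"],f["cx"],f["cy"],np.round(-R.T@t,3),np.round(R,3).tolist())
E
```

```text
{'t': 0.0, 'q': [-1.036, 0.359, 0.011, -0.0, -1.224, -0.288], 'qd': [-0.0, -0.0, 0.001, -0.001, 0.0, 0.0], 'joint_efforts': [-0.0, -58.272, 29.307, 6.998, 0.007, -0.0], 'eef_pos': [0.165, -0.654, 0.248], 'ee_rot': [3.14, -0.0, -2.895], 'force': [0.301, 0.28, 0.768], 'moment': [0.018, -0.003, -0.004], 'gripper_force': 0.0, 'width': 0.088}
scene 55.73116868670511 264.19605862254895 193.54059044351808 [1.546 0.347 1.013] [[-0.34, 0.94, 0.005], [0.622, 0.23, -0.749], [-0.705, -0.251, -0.663]]
top 55.432686443383844 255.4940653631315 190.884840412137 [3.560e-01 1.000e-03 1.264e+00] [[0.002, -1.0, 0.014], [-0.982, -0.005, -0.189], [0.189, -0.013, -0.982]]
```

View pics/top0.png

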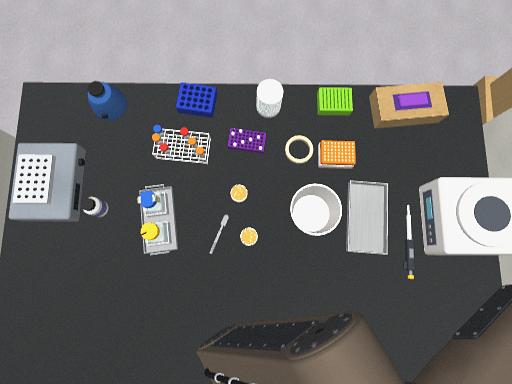

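View pics/scene0.png

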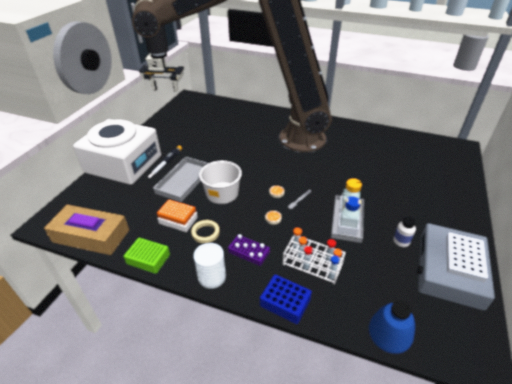

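The top view shows the dishes at (239,193) and (249,236), and the spatula from blade (225,216) to handle end (211,252). The tub is at (316,210), the tray at (368,217), the yellow cap at (149,231) and the blue cap at (149,199). The scene view agrees. Next I'll measure them.

```bash
cat > h.py <<'E'
from station import monitor, viewer, order
import cv2,numpy as np
from scipy.spatial.transform import Rotation as Ro
def ray(f,uv):
    R=np.array(f["R"]);t=np.array(f["t"]);F=f["color"].shape[0]/2/np.tan(np.radians(f["fovy"])/2)
    return -R.T@t, R.T@np.array([(uv[0]-f["cx"])/F,(uv[1]-f["cy"])/F,1.])
def onz(f,uv,z):
    c,d=ray(f,uv); return c+d*(z-c[2])/d[2]
def px(f,X):
    R=np.array(f["R"]);F=f["color"].shape[0]/2/np.tan(np.radians(f["fovy"])/2)
    p=R@np.array(X)+f["t"]; return np.array([f["cx"],f["cy"]])+F*p[:2]/p[2]
def tri(f1,u1,f2,u2):
    c1,d1=ray(f1,u1);c2,d2=ray(f2,u2);a=np.linalg.lstsq(np.c_[d1,-d2],c2-c1,rcond=None)[0]
    p,q=c1+a[0]*d1,c2+a[1]*d2; return (p+q)/2,np.linalg.norm(p-q)
def blobs(f,lo,hi,amin=30,roi=None):
    m=cv2.inRange(cv2.cvtColor(f["color"],cv2.COLOR_BGR2HSV),np.array(lo),np.array(hi))
    if roi: k=np.zeros_like(m);k[roi[1]:roi[3],roi[0]:roi[2]]=255;m&=k
    n,l,s,c=cv2.connectedComponentsWithStats(m)
    return [(c[i],s[i],l==i) for i in range(1,n) if s[i][4]>=amin]
def goto(xyz,yaw):
    """shift in cm along tool axes, then yaw turn deg about tool z"""
    s=monitor.get_state();r=Ro.from_euler('xyz',s["ee_rot"])
    d=r.inv().apply(np.array(xyz)-s["eef_pos"])*100
    dy=(r.inv()*Ro.from_euler('xyz',[np.pi,0,yaw])).as_rotvec(degrees=True)
    print("t",round(s["t"],2),"shift",np.round(d,2),"turn",np.round(dy,1))
E
python3 - <<'E'
from h import *
T=viewer.grab_frame("top");S=viewer.grab_frame("scene")
for nm,lo,hi,z,rt,rs in [("dish",(8,60,120),(24,255,255),.012,(225,180,262,250),(262,180,290,228)),
   ("yel",(24,120,120),(34,255,255),.15,(135,215,165,245),(340,172,365,195)),
   ("spat",(0,0,90),(180,70,255),.004,(205,208,232,256),(285,185,315,212)),
   ("blue",(100,120,80),(125,255,255),.148,(135,185,165,212),(340,192,365,212))]:
  bt=blobs(T,lo,hi,15,rt);bs=blobs(S,lo,hi,15,rs)
  for c,s,_ in bt: print(nm,"top",c.round(1),s,onz(T,c,z).round(4))
  for c,s,_ in bs: print(nm,"scene",c.round(1),s,onz(S,c,z).round(4))
  if nm=="spat":
    m=max(bt,key=lambda b:b[1][4])[2]
    P=np.array([onz(T,(u,v),.004)[:2] for v,u in np.argwhere(m)])
    c=P.mean(0);d=np.linalg.svd(P-c)[2][0];d*=np.sign(d[0]);p=(P-c)@d
    print("axis",np.degrees(np.arctan2(d[1],d[0])),"ends",c+d*p.min(),c+d*p.max(),p.max()-p.min())
# tub rim, tray corners
for n,u in [("tubL",(291,208)),("tubR",(342,208)),("tubT",(316,184)),("tubB",(316,236))]: print(n,onz(T,u,.105).round(3))
for u in [(348,181),(388,181),(388,254),(347,253)]: print("tray",onz(T,u,.03).round(3))
E
```

```text
dish top [238.6 192.2] [231 185  16  15 175] [0.5918 0.0437 0.012 ]
dish top [248.4 235.9] [241 228  16  17 182] [0.4406 0.0084 0.012 ]
dish scene [276.5 190. ] [269 185  16  11 127] [0.4421 0.0079 0.012 ]
dish scene [272.9 215.7] [266 210  16  12 150] [0.5919 0.0433 0.012 ]
yel top [148.8 230.6] [141 223  16  17 211] [0.446  0.3096 0.15  ]
yel scene [353.5 183.2] [349 180  11   7  56] [0.4588 0.3106 0.15  ]
spat top [219.3 231.6] [209 214  20  40 156] [0.4552 0.1086 0.004 ]
spat scene [298.1 199.6] [288 190  23  19 113] [0.46   0.1082 0.004 ]
axis -22.226046725079655 ends [0.38271239 0.13822017] [0.51522772 0.08407138] 0.14315168157766428
blue top [146.7 199.2] [139 191  18  17 201] [0.5429 0.3221 0.148 ]
blue scene [352.3 203.6] [346 197  14  14 143] [0.5694 0.3252 0.148 ]
tubL [ 0.524 -0.128  0.105]
tubR [ 0.524 -0.292  0.105]
tubT [ 0.603 -0.211  0.105]
tubB [ 0.435 -0.206  0.105]
tray [ 0.63  -0.336  0.03 ]
tray [ 0.631 -0.476  0.03 ]
tray [ 0.381 -0.459  0.03 ]
tray [ 0.383 -0.321  0.03 ]
```

Spatula first. The two views agree to a few mm, so I'm moving.

{"fn": "servo_tool", "kwargs": {"targets": [{"xyz":[-3.1,2.7,0],"angular":[0,0,0],"claw":4},{"xyz":[-3.1,2.7,0],"angular":[0,0,0],"claw":4},{"xyz":[-3.1,2.7,0],"angular":[0,0,0],"claw":4},{"xyz":[-3.1,2.7,0],"angular":[0,0,0],"claw":4},{"xyz":[-3.1,2.7,0],"angular":[0,0,0],"claw":4},{"xyz":[-3.1,2.7,0],"angular":[0,0,0],"claw":4},{"xyz":[-3.1,2.7,0],"angular":[0,0,0],"claw":4},{"xyz":[-3.1,2.7,0],"angular":[0,0,0],"claw":4},{"xyz":[-3.1,2.7,0],"angular":[0,0,0],"claw":4},{"xyz":[-3.1,2.7,0],"angular":[0,0,0],"claw":4},{"xyz":[-3.1,2.7,0],"angular":[0,0,0],"claw":4},{"xyz":[-3.1,2.7,0],"angular":[0,0,0],"claw":4},{"xyz":[-1,4.4,0],"angular":[0,0,0],"claw":4},{"xyz":[-1,4.4,0],"angular":[0,0,0],"claw":4},{"xyz":[-1,4.4,0],"angular":[0,0,0],"claw":4},{"xyz":[-1,4.4,0],"angular":[0,0,0],"claw":4},{"xyz":[-1,4.4,0],"angular":[0,0,0],"claw":4},{"xyz":[-1,4.4,0],"angular":[0,0,0],"claw":4},{"xyz":[-1,4.4,0],"angular":[0,0,0],"claw":4},{"xyz":[-1,4.4,0],"angular":[0,0,0],"claw":4}]}}

```text
t: 2.2
eef_pos: [0.4375, 0.1132, 0.2489]
ee_rot: [3.141, 0.001, -2.894]
force: [1.5, 0.0, 0.2]
width: 0.0402
gripper_force: 0.0
```

{"fn": "servo_tool", "kwargs": {"targets": [{"xyz":[0,0,0.6],"angular":[0,0,-8.5],"claw":4},{"xyz":[0,0,0.6],"angular":[0,0,-8.5],"claw":4},{"xyz":[0,0,0.6],"angular":[0,0,-8.5],"claw":4},{"xyz":[0,0,0.6],"angular":[0,0,-8.5],"claw":4},{"xyz":[0,0,0.6],"angular":[0,0,-8.5],"claw":4},{"xyz":[0,0,0.6],"angular":[0,0,-8.5],"claw":4},{"xyz":[0,0,0.6],"angular":[0,0,-8.5],"claw":4},{"xyz":[0,0,0.6],"angular":[0,0,-8.5],"claw":4},{"xyz":[0,0,0.6],"angular":[0,0,-8.5],"claw":4},{"xyz":[0,0,0.6],"angular":[0,0,-8.5],"claw":4},{"xyz":[0,0,0.6],"angular":[0,0,-8.5],"claw":4},{"xyz":[0,0,0.6],"angular":[0,0,-8.5],"claw":4},{"xyz":[0,0,0.6],"angular":[0,0,-8.5],"claw":4},{"xyz":[0,0,0.6],"angular":[0,0,-8.5],"claw":4},{"xyz":[0,0,0.6],"angular":[0,0,-8.5],"claw":4},{"xyz":[0,0,0.6],"angular":[0,0,-8.5],"claw":4},{"xyz":[0,0,0],"angular":[0,0,-8],"claw":4},{"xyz":[0,0,0],"angular":[0,0,0],"claw":4}]}}

```text
t: 4.0
eef_pos: [0.4379, 0.1113, 0.1524]
ee_rot: [3.141, 0.0, -0.379]
force: [0.0, -0.8, 0.6]
width: 0.0401
gripper_force: 0.0
```

Run:
```python
from h import *
s=monitor.get_state();print(s["q"],s["eef_pos"],s["ee_rot"])
goto([.440,.1148,.026],np.radians(-22.2))
W=viewer.grab_frame("wrist");cv2.imwrite("pics/w1.png",W["color"])
for z,n in((.004,"o"),):print(px(W,[.440,.1148,.008]),px(W,[.383,.138,.008]),px(W,[.515,.084,.002]))
```

```text
[ 6.87329675e-01  7.92620086e-02 -5.96758288e-01  7.24439936e-06
 -8.95203924e-01  5.04046074e-01] [0.43792213 0.11132622 0.15239981] [ 3.14121524e+00  2.01712891e-04 -3.79416084e-01]
t 4.0 shift [ 0.07 -0.4  12.64] turn [0.  0.  0.5]
[254.41096356 185.33038661] [254.19150745 241.85949991] [255.08927615 100.62220408]
```

View pics/w1.png

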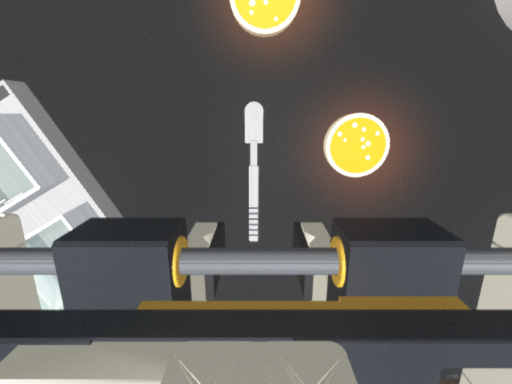

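The wrist view shows the spatula with its blade tip at (254,102) and handle end at (254,241), where I predicted. Descending to grip.

{"fn": "servo_tool", "kwargs": {"targets": [{"xyz":[0.1,-0.4,2.7],"angular":[0,0,0.5],"claw":4},{"xyz":[0,0,2.5],"angular":[0,0,0],"claw":4},{"xyz":[0,0,2.5],"angular":[0,0,0],"claw":4},{"xyz":[0,0,2],"angular":[0,0,0],"claw":3},{"xyz":[0,0,2],"angular":[0,0,0],"claw":3},{"xyz":[0,0,1],"angular":[0,0,0],"claw":3},{"xyz":[0,0,0],"angular":[0,0,0],"claw":3},{"xyz":[0,0,0],"angular":[0,0,0],"claw":0},{"xyz":[0,0,0],"angular":[0,0,0],"claw":0},{"xyz":[0,0,0],"angular":[0,0,0],"claw":0},{"xyz":[0,0,0],"angular":[0,0,0],"claw":0},{"xyz":[0,0,0],"angular":[0,0,0],"claw":0},{"xyz":[0,0,0],"angular":[0,0,0],"claw":0}], "force": 20}}

```text
t: 5.35
eef_pos: [0.441, 0.1151, 0.0263]
ee_rot: [-3.14, -0.001, -0.39]
force: [-0.8, 1.3, 7.2]
width: 0.0094
gripper_force: 20.0
```

{"fn": "servo_tool", "kwargs": {"targets": [{"xyz":[0,0,-2],"angular":[0,0,0],"claw":0},{"xyz":[0,0,-4],"angular":[0,0,0],"claw":0},{"xyz":[0,0,-4],"angular":[0,0,0],"claw":0},{"xyz":[0,0,-4],"angular":[0,0,0],"claw":0},{"xyz":[2.06,3.78,-1.5],"angular":[0,0,0],"claw":0},{"xyz":[2.06,3.78,0],"angular":[0,0,0],"claw":0},{"xyz":[2.06,3.78,0],"angular":[0,0,0],"claw":0},{"xyz":[2.06,3.78,0],"angular":[0,0,0],"claw":0},{"xyz":[2.06,3.78,0],"angular":[0,0,0],"claw":0},{"xyz":[2.06,3.78,0],"angular":[0,0,0],"claw":0},{"xyz":[2.06,3.78,0],"angular":[0,0,0],"claw":0},{"xyz":[2.06,3.78,0],"angular":[0,0,0],"claw":0},{"xyz":[2.06,3.78,0],"angular":[0,0,0],"claw":0},{"xyz":[2.06,3.78,0],"angular":[0,0,0],"claw":0},{"xyz":[2.06,3.78,0],"angular":[0,0,0],"claw":0},{"xyz":[2.06,3.78,0],"angular":[0,0,0],"claw":0},{"xyz":[0,0,2],"angular":[0,0,-8.5],"claw":0},{"xyz":[0,0,2],"angular":[0,0,-8.5],"claw":0},{"xyz":[0,0,0],"angular":[0,0,0],"claw":0},{"xyz":[0,0,0],"angular":[0,0,0],"claw":0}]}}

```text
t: 7.35
eef_pos: [0.4963, -0.3988, 0.1407]
ee_rot: [-3.142, 0.001, -0.098]
force: [0.1, -0.3, -0.3]
width: 0.0096
gripper_force: 20.0
```

Run:
```python
from h import *
W=viewer.grab_frame("wrist");cv2.imwrite("pics/w2.png",W["color"])
goto([.497,-.398,.031],np.radians(-4))
for c in [(.63,-.336),(.63,-.47),(.382,-.459),(.382,-.321)]:print(px(W,[*c,.03]))
```

```text
t 7.4 shift [-1.000e-02 -9.000e-02  1.105e+01] turn [ 0.  -0.  -1.6]
[160.65620144  37.0457448 ]
[334.71072585  18.05367195]
[330.50976184 300.3037045 ]
[192.13970389 311.88350738]
```

View pics/w2.png

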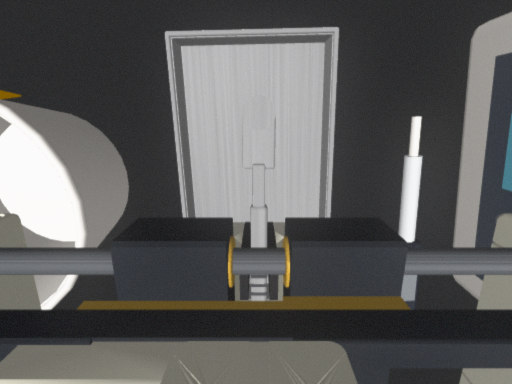

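The wrist view shows the spatula hanging inside the tray, whose far corners are at (167,35) and (337,31). I'll shift 1.1 cm away from the tub to give the gripper body clearance, then lower.

{"fn": "servo_tool", "kwargs": {"targets": [{"xyz":[0,1.1,2],"angular":[0,0,0],"claw":0},{"xyz":[0,0,2.5],"angular":[0,0,0],"claw":0},{"xyz":[0,0,2.5],"angular":[0,0,0],"claw":0},{"xyz":[0,0,2],"angular":[0,0,0],"claw":0},{"xyz":[0,0,1.2],"angular":[0,0,0],"claw":0},{"xyz":[0,0,0.7],"angular":[0,0,0],"claw":0},{"xyz":[0,0,0],"angular":[0,0,0],"claw":0},{"xyz":[0,0,0],"angular":[0,0,0],"claw":0},{"xyz":[0,0,0],"angular":[0,0,0],"claw":2.5},{"xyz":[0,0,0],"angular":[0,0,0],"claw":2.5},{"xyz":[0,0,0],"angular":[0,0,0],"claw":2.5},{"xyz":[0,0,0],"angular":[0,0,0],"claw":2.5},{"xyz":[0,0,-2],"angular":[0,0,0],"claw":2.5},{"xyz":[0,0,-4],"angular":[0,0,0],"claw":2.5},{"xyz":[0,0,-4.5],"angular":[0,0,0],"claw":2.5},{"xyz":[0,0,-4.5],"angular":[0,0,0],"claw":8.5},{"xyz":[0,0,0],"angular":[0,0,0],"claw":8.5}]}}

```text
t: 9.1
eef_pos: [0.4986, -0.4118, 0.1893]
ee_rot: [3.136, -0.011, -0.093]
force: [1.0, -0.3, -0.9]
width: 0.0359
gripper_force: 0.0
```

Run:
```python
from h import *
W=viewer.grab_frame("wrist");cv2.imwrite("pics/w3.png",W["color"])
goto([.441,.008,.15],np.radians(-5.6)); goto([.592,.0435,.15],np.radians(-5.6))
```

```text
t 9.15 shift [ -9.52 -41.18   3.4 ] turn [ 0.2 -0.4  0.3]
t 9.15 shift [  5.18 -46.12   3.49] turn [ 0.2 -0.4  0.3]
```

View pics/w3.png

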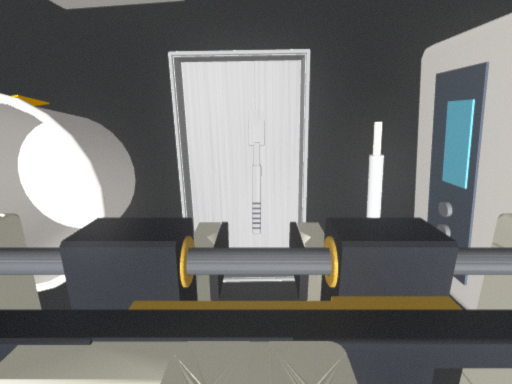

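The wrist view shows the spatula flat in the tray, from (256,120) to (256,233). Next is dish B.

{"fn": "servo_tool", "kwargs": {"targets": [{"xyz":[-1.06,-4.57,0],"angular":[0.2,-0.4,0],"claw":8.5},{"xyz":[-1.06,-4.57,0],"angular":[0,0,0],"claw":8.5},{"xyz":[-1.06,-4.57,0],"angular":[0,0,0],"claw":8.5},{"xyz":[-1.06,-4.57,0],"angular":[0,0,0],"claw":8.5},{"xyz":[-1.06,-4.57,0],"angular":[0,0,0],"claw":8.5},{"xyz":[-1.06,-4.57,0],"angular":[0,0,0],"claw":8.5},{"xyz":[-1.06,-4.57,0],"angular":[0,0,0],"claw":8.5},{"xyz":[-1.06,-4.57,0],"angular":[0,0,0],"claw":8.5},{"xyz":[-1.06,-4.57,0],"angular":[0,0,0],"claw":8.5},{"xyz":[0,0,0],"angular":[0,0,0],"claw":8.5}]}}

```text
t: 10.15
eef_pos: [0.4382, 0.0129, 0.1831]
ee_rot: [-3.138, 0.007, -0.088]
force: [-0.5, -1.5, -0.7]
width: 0.0851
gripper_force: 0.0
```

Run:
```python
from h import *
W=viewer.grab_frame("wrist")
for c,s,_ in blobs(W,(8,60,120),(30,255,255),300): print(c,s,onz(W,c,.012))
goto([.441,.008,.025],np.radians(-5.6))
```

```text
[211.65058824  26.14470588] [ 184    0   56   56 2550] [0.59034665 0.04488506 0.012     ]
[262.39384117 175.85575365] [ 238  152   50   49 1851] [0.4412539  0.00904463 0.012     ]
[421.00867052 265.36705202] [413 240  15  47 346] [ 0.3170501  -0.16891748  0.012     ]
t 10.2 shift [ 0.42  0.34 15.79] turn [-0.2  0.4  0.5]
```

{"fn": "servo_tool", "kwargs": {"targets": [{"xyz":[0.4,0.4,2],"angular":[-0.2,0.4,0],"claw":8.5},{"xyz":[0,0,3],"angular":[0,0,0],"claw":8.5},{"xyz":[0,0,3],"angular":[0,0,0],"claw":8.5},{"xyz":[0,0,3],"angular":[0,0,0],"claw":8.5},{"xyz":[0,0,2.5],"angular":[0,0,0],"claw":8.5},{"xyz":[0,0,1.5],"angular":[0,0,0],"claw":8.5},{"xyz":[0,0,0.7],"angular":[0,0,0],"claw":8.5},{"xyz":[0,0,0],"angular":[0,0,0],"claw":8.5},{"xyz":[0,0,0],"angular":[0,0,0],"claw":5},{"xyz":[0,0,0],"angular":[0,0,0],"claw":5},{"xyz":[0,0,0],"angular":[0,0,0],"claw":5},{"xyz":[0,0,0],"angular":[0,0,0],"claw":5},{"xyz":[0,0,0],"angular":[0,0,0],"claw":5},{"xyz":[0,0,0],"angular":[0,0,0],"claw":5}], "force": 12}}

```text
t: 11.6
eef_pos: [0.4429, 0.0046, 0.027]
ee_rot: [-3.141, -0.001, -0.093]
force: [-1.6, 0.2, 6.9]
width: 0.0593
gripper_force: 12.0
```

{"fn": "servo_tool", "kwargs": {"targets": [{"xyz":[0,0,-2],"angular":[0,0,0],"claw":5},{"xyz":[0,0,-4],"angular":[0,0,0],"claw":5},{"xyz":[0,0,-4],"angular":[0,0,0],"claw":5},{"xyz":[0,0,-4],"angular":[0,0,0],"claw":5},{"xyz":[1.9,4.1,0],"angular":[0,0,0],"claw":5},{"xyz":[1.9,4.1,0],"angular":[0,0,0],"claw":5},{"xyz":[1.9,4.1,0],"angular":[0,0,0],"claw":5},{"xyz":[1.9,4.1,0],"angular":[0,0,0],"claw":5},{"xyz":[1.9,4.1,0],"angular":[0,0,0],"claw":5},{"xyz":[0,0,0],"angular":[0,0,0],"claw":5},{"xyz":[0,0,0],"angular":[0,0,0],"claw":5}]}}

```text
t: 12.7
eef_pos: [0.5173, -0.2095, 0.1656]
ee_rot: [-3.141, 0.002, -0.096]
force: [-1.1, 1.1, -1.6]
width: 0.0594
gripper_force: 12.0
```

Run:
```python
from h import *
W=viewer.grab_frame("wrist");cv2.imwrite("pics/w4.png",W["color"])
goto([.52,-.21,.077],np.radians(-5.6))
```

```text
t 12.75 shift [0.31 0.11 8.89] turn [-0.   0.1  0.2]
```

View pics/w4.png

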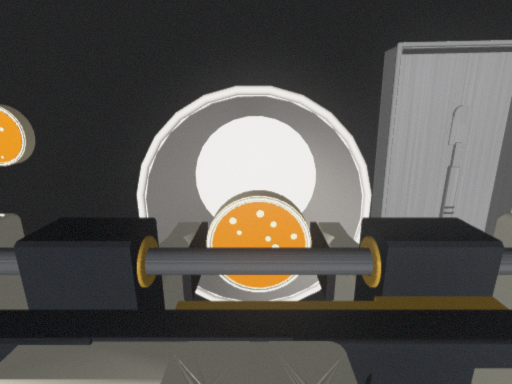

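The wrist view shows the dish at (259,242), held over the tub. The rim runs from u=138 to 370, so the dish is centred. Lowering and releasing.

{"fn": "servo_tool", "kwargs": {"targets": [{"xyz":[0.3,0.1,2],"angular":[0,0,0],"claw":5},{"xyz":[0,0,2.5],"angular":[0,0,0],"claw":5},{"xyz":[0,0,2.5],"angular":[0,0,0],"claw":5},{"xyz":[0,0,1.5],"angular":[0,0,0],"claw":5},{"xyz":[0,0,0],"angular":[0,0,0],"claw":5},{"xyz":[0,0,0],"angular":[0,0,0],"claw":5},{"xyz":[0,0,0],"angular":[0,0,0],"claw":7},{"xyz":[0,0,0],"angular":[0,0,0],"claw":7},{"xyz":[0,0,0],"angular":[0,0,0],"claw":7},{"xyz":[0,0,-3],"angular":[0,0,0],"claw":7},{"xyz":[0,0,-4.5],"angular":[0,0,0],"claw":7},{"xyz":[0,0,-3],"angular":[0,0,0],"claw":8.5},{"xyz":[1.2,-4.25,0],"angular":[0,0,0],"claw":8.5},{"xyz":[1.2,-4.25,0],"angular":[0,0,0],"claw":8.5},{"xyz":[0.8,-4.25,0],"angular":[0,0,0],"claw":8.5},{"xyz":[0.8,-4.25,0],"angular":[0,0,0],"claw":8.5},{"xyz":[0.8,-4.25,0],"angular":[0,0,0],"claw":8.5},{"xyz":[0.3,-4.25,0],"angular":[0,0,0],"claw":8.5},{"xyz":[0,0,0],"angular":[0,0,0],"claw":8.5},{"xyz":[0,0,0],"angular":[0,0,0],"claw":8.5}]}}

```text
t: 14.75
eef_pos: [0.5953, 0.0403, 0.1865]
ee_rot: [-3.142, -0.0, -0.092]
force: [-0.3, -0.6, -0.5]
width: 0.085
gripper_force: 0.0
```

Run:
```python
from h import *
W=viewer.grab_frame("wrist")
for c,s,_ in blobs(W,(8,60,120),(30,255,255),300): print(c,s,onz(W,c,.012))
goto([.592,.0435,.026],np.radians(-5.6))
```

```text
[15.73180077 15.97509579] [   0    0   34   34 1044] [0.77559419 0.25663993 0.012     ]
[428.53920386  34.76839566] [405   0 107  59 829] [ 0.72328714 -0.136965    0.012     ]
[485.61553398  19.38640777] [427   0  83  43 515] [ 0.73173185 -0.19051839  0.012     ]
[57.38574794 57.24734982] [  33   35   50   44 1698] [0.73646628 0.22694513 0.012     ]
[254.8871734  183.25059382] [ 231  160   48   47 1684] [0.59119405 0.04466215 0.012     ]
[100.24748201 262.23884892] [ 90 237  28  51 695] [0.51142676 0.23765948 0.012     ]
[416.41939891 261.97540984] [400 236  28  52 732] [ 0.47749647 -0.13811281  0.012     ]
[382.09331318 303.68114847] [ 226  297  286   12 2647] [ 0.42315904 -0.09857187  0.012     ]
t 14.8 shift [-0.35 -0.38 16.05] turn [0.  0.  0.3]
```

{"fn": "servo_tool", "kwargs": {"targets": [{"xyz":[-0.35,-0.4,2],"angular":[0,0,0],"claw":8.5},{"xyz":[0,0,3],"angular":[0,0,0],"claw":8.5},{"xyz":[0,0,3],"angular":[0,0,0],"claw":8.5},{"xyz":[0,0,3],"angular":[0,0,0],"claw":8.5},{"xyz":[0,0,2.5],"angular":[0,0,0],"claw":8.5},{"xyz":[0,0,1.5],"angular":[0,0,0],"claw":8.5},{"xyz":[0,0,1],"angular":[0,0,0],"claw":8.5},{"xyz":[0,0,0],"angular":[0,0,0],"claw":8.5},{"xyz":[0,0,0],"angular":[0,0,0],"claw":5},{"xyz":[0,0,0],"angular":[0,0,0],"claw":5},{"xyz":[0,0,0],"angular":[0,0,0],"claw":5},{"xyz":[0,0,0],"angular":[0,0,0],"claw":5},{"xyz":[0,0,0],"angular":[0,0,0],"claw":5},{"xyz":[0,0,0],"angular":[0,0,0],"claw":5}], "force": 12}}

```text
t: 16.2
eef_pos: [0.5926, 0.0438, 0.0271]
ee_rot: [-3.141, -0.001, -0.093]
force: [-0.7, 0.8, 5.6]
width: 0.0596
gripper_force: 12.0
```

{"fn": "servo_tool", "kwargs": {"targets": [{"xyz":[0,0,-2],"angular":[0,0,0],"claw":5},{"xyz":[0,0,-4],"angular":[0,0,0],"claw":5},{"xyz":[0,0,-4],"angular":[0,0,0],"claw":5},{"xyz":[0,0,-4],"angular":[0,0,0],"claw":5},{"xyz":[-0.8,4.3,0],"angular":[0,0,0],"claw":5},{"xyz":[-0.8,4.3,0],"angular":[0,0,0],"claw":5},{"xyz":[-0.8,4.3,0],"angular":[0,0,0],"claw":5},{"xyz":[-0.8,4.3,0],"angular":[0,0,0],"claw":5},{"xyz":[-0.8,4.3,0],"angular":[0,0,0],"claw":5},{"xyz":[-0.8,4.3,0],"angular":[0,0,0],"claw":5},{"xyz":[0,0,0],"angular":[0,0,0],"claw":5},{"xyz":[0,0,0],"angular":[0,0,0],"claw":5}]}}

```text
t: 17.4
eef_pos: [0.5197, -0.2098, 0.1662]
ee_rot: [-3.141, 0.0, -0.096]
force: [0.6, 0.2, 0.6]
width: 0.0594
gripper_force: 12.0
```

{"fn": "servo_tool", "kwargs": {"targets": [{"xyz":[0,0,2],"angular":[0,0,0],"claw":5},{"xyz":[0,0,2.5],"angular":[0,0,0],"claw":5},{"xyz":[0,0,2.5],"angular":[0,0,0],"claw":5},{"xyz":[0,0,1.5],"angular":[0,0,0],"claw":5},{"xyz":[0,0,0],"angular":[0,0,0],"claw":5},{"xyz":[0,0,0],"angular":[0,0,0],"claw":5},{"xyz":[0,0,0],"angular":[0,0,0],"claw":7},{"xyz":[0,0,0],"angular":[0,0,0],"claw":7},{"xyz":[0,0,0],"angular":[0,0,0],"claw":7},{"xyz":[0,0,-3],"angular":[0,0,0],"claw":7},{"xyz":[0,0,-4.5],"angular":[0,0,0],"claw":7},{"xyz":[0,0,-4.5],"angular":[0,0,0],"claw":7},{"xyz":[0,0,-4.5],"angular":[0,0,0],"claw":7},{"xyz":[0,0,-4.5],"angular":[0,0,0],"claw":7},{"xyz":[0,0,0],"angular":[0,0,0],"claw":7}]}}

```text
t: 18.9
eef_pos: [0.523, -0.2098, 0.2992]
ee_rot: [3.14, -0.012, -0.093]
force: [0.6, -0.5, 0.2]
width: 0.0703
gripper_force: 0.0
```

Run:
```python
from h import *
W=viewer.grab_frame("wrist");T=viewer.grab_frame("top")
cv2.imwrite("pics/w5.png",np.hstack([cv2.resize(W["color"],(400,300)),cv2.resize(T["color"][160:280,130:400],(400,300))]))
```

```text
(no output)
```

View pics/w5.png

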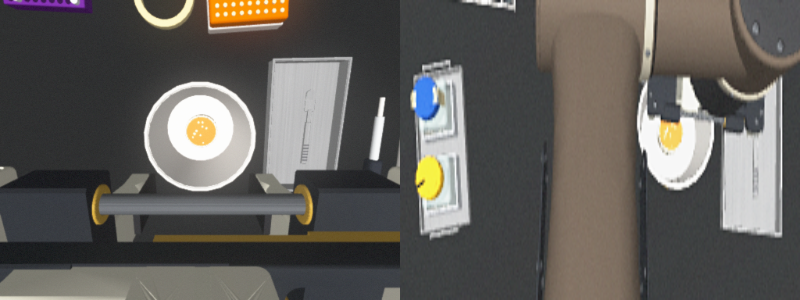

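{"fn": "servo_tool", "kwargs": {"targets": [{"xyz":[-1,-4.25,0],"angular":[0,0,0],"claw":8.5},{"xyz":[-1,-4.25,0],"angular":[0,0,0],"claw":8.5},{"xyz":[-1,-4.25,0],"angular":[0,0,0],"claw":8.5},{"xyz":[-1,-4.25,0],"angular":[0,0,0],"claw":8.5},{"xyz":[-1,-4.25,0],"angular":[0,0,0],"claw":8.5},{"xyz":[-1,-4.25,0],"angular":[0,0,0],"claw":8.5},{"xyz":[-1,-4.25,0],"angular":[0,0,0],"claw":8.5},{"xyz":[-1,-4.25,0],"angular":[0,0,0],"claw":8.5},{"xyz":[-1,-4.25,0],"angular":[0,0,0],"claw":8.5},{"xyz":[-1,-4.25,0],"angular":[0,0,0],"claw":8.5},{"xyz":[-1,-4.25,0],"angular":[0,0,0],"claw":8.5},{"xyz":[-1,-4.25,0],"angular":[0,0,0],"claw":8.5},{"xyz":[0,0,0],"angular":[0,0,0],"claw":8.5},{"xyz":[0,0,0],"angular":[0,0,0],"claw":8.5}]}}

```text
t: 20.4
eef_pos: [0.4476, 0.3105, 0.2896]
ee_rot: [3.139, 0.002, -0.092]
force: [0.5, -0.5, 0.5]
width: 0.0848
gripper_force: 0.0
```

The picture shows dishes in the tub at (201,130), apparently stacked, and the spatula in the tray at (307,125). Next I'll measure the cap from close by.

Run:
```python
from h import *
W=viewer.grab_frame("wrist")
for c,s,m in blobs(W,(24,120,100),(34,255,255),300):
    cs,_=cv2.findContours(m.astype(np.uint8),cv2.RETR_EXTERNAL,cv2.CHAIN_APPROX_NONE)
    (u,v),r=cv2.minEnclosingCircle(cs[0]);print(c,s,(u,v),r,onz(W,(u,v),.149))
cv2.imwrite("pics/w6.png",W["color"][60:320])
goto([.446,.3096,.15],1.2);
```

```text
[257.05920079 184.53231376] [ 231  159   52   52 2027] (256.5754699707031, 184.72640991210938) 26.445310592651367 [0.44974924 0.31186714 0.149     ]
t 20.45 shift [-0.17  0.   14.  ] turn [  0.1   0.2 -74.1]
```

View pics/w6.png

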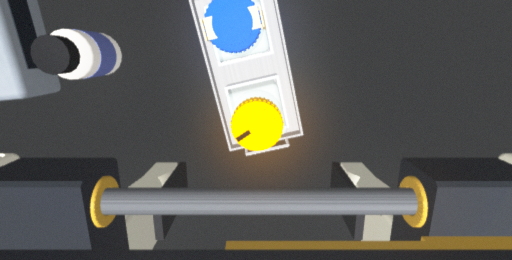

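The wrist view shows the cap at about (257,185) in the full frame, with its mark pointing lower left and both bottles seated. I'll turn the gripper to get travel for screwing, and descend part way.

{"fn": "servo_tool", "kwargs": {"targets": [{"xyz":[0,0,1],"angular":[0,0,-8.25],"claw":7},{"xyz":[0,0,1],"angular":[0,0,-8.25],"claw":7},{"xyz":[0,0,1],"angular":[0,0,-8.25],"claw":7},{"xyz":[0,0,1],"angular":[0,0,-8.25],"claw":7},{"xyz":[0,0,1],"angular":[0,0,-8.25],"claw":7},{"xyz":[0,0,1],"angular":[0,0,-8.25],"claw":7},{"xyz":[0,0,1],"angular":[0,0,-8.25],"claw":7},{"xyz":[0,0,1],"angular":[0,0,-8.25],"claw":7},{"xyz":[0,0,1],"angular":[0,0,-8.25],"claw":7},{"xyz":[0,0,0],"angular":[0,0,0],"claw":7},{"xyz":[0,0,0],"angular":[0,0,0],"claw":7},{"xyz":[0,0,0],"angular":[0,0,0],"claw":7}]}}

```text
t: 21.65
eef_pos: [0.4489, 0.3098, 0.202]
ee_rot: [3.141, -0.001, 1.198]
force: [-1.0, 0.6, -0.1]
width: 0.07
gripper_force: 0.0
```

Run:
```python
from h import *
W=viewer.grab_frame("wrist")
for c,s,m in blobs(W,(24,120,100),(34,255,255),300):
    cs,_=cv2.findContours(m.astype(np.uint8),cv2.RETR_EXTERNAL,cv2.CHAIN_APPROX_NONE)
    (u,v),r=cv2.minEnclosingCircle(cs[0]);print(c,s,(u,v),r,onz(W,(u,v),.1465))
s=monitor.get_state();print(s["q"].round(2) if hasattr(s["q"],"round") else s["q"],s["force"],s["moment"])
goto([.448,.311,.1375],1.2);
```

```text
[256.24561404 212.76651187] [ 219  176   74   72 3876] (255.59420776367188, 211.62318420410156) 37.14574432373047 [0.44838338 0.31434654 0.1465    ]
[ 0.96  0.18 -0.34  0.   -1.04  1.81] [ 0.63676665 -0.3443782  -0.08624951] [-0.14914477  0.08540607  0.01036832]
t 21.7 shift [ 0.06 -0.11  6.45] turn [ 0.  -0.1 -0. ]
```

{"fn": "servo_tool", "kwargs": {"targets": [{"xyz":[0.1,-0.17,1],"angular":[0,0,0],"claw":7},{"xyz":[0,0,1.5],"angular":[0,0,0],"claw":7},{"xyz":[0,0,1.5],"angular":[0,0,0],"claw":7},{"xyz":[0,0,1.5],"angular":[0,0,0],"claw":7},{"xyz":[0,0,0.95],"angular":[0,0,0],"claw":7},{"xyz":[0,0,0],"angular":[0,0,0],"claw":7},{"xyz":[0,0,0],"angular":[0,0,0],"claw":5.6},{"xyz":[0,0,0],"angular":[0,0,0],"claw":5.6},{"xyz":[0,0,0],"angular":[0,0,0],"claw":5.3},{"xyz":[0,0,0],"angular":[0,0,0],"claw":5.0},{"xyz":[0,0,0],"angular":[0,0,0],"claw":4.5},{"xyz":[0,0,0],"angular":[0,0,0],"claw":4.5},{"xyz":[0,0,0],"angular":[0,0,0],"claw":4.5}], "force": 25}}

```text
t: 23.0
eef_pos: [0.4475, 0.312, 0.1373]
ee_rot: [3.141, -0.001, 1.202]
force: [-0.9, -0.5, 3.2]
width: 0.0517
gripper_force: 25.0
```

```bash
python3 -c "
from h import *
s=monitor.get_state();print(s['eef_pos'],s['ee_rot'],s['force'],s['moment'],s['width'],s['gripper_force'])"
```

```text
[0.44747122 0.3119651  0.13732499] [ 3.14126973e+00 -7.91064243e-04  1.20249072e+00] [-0.89344307 -0.46960226  3.22974781] [-0.07323004  0.27018059  0.00932674] 0.051708810247609906 25.00046879053116
```

Gripped at 51.7 mm. Screwing clockwise, with the tool following the thread down.

{"fn": "servo_tool", "kwargs": {"targets": [{"xyz":[0,0,0.0067],"angular":[0,0,6],"claw":4.5},{"xyz":[0,0,0.0067],"angular":[0,0,6],"claw":4.5},{"xyz":[0,0,0.0067],"angular":[0,0,6],"claw":4.5},{"xyz":[0,0,0.0067],"angular":[0,0,6],"claw":4.5},{"xyz":[0,0,0.0067],"angular":[0,0,6],"claw":4.5},{"xyz":[0,0,0.0067],"angular":[0,0,6],"claw":4.5},{"xyz":[0,0,0.0067],"angular":[0,0,6],"claw":4.5},{"xyz":[0,0,0.0067],"angular":[0,0,6],"claw":4.5},{"xyz":[0,0,0.0067],"angular":[0,0,6],"claw":4.5},{"xyz":[0,0,0.0067],"angular":[0,0,6],"claw":4.5},{"xyz":[0,0,0.0067],"angular":[0,0,6],"claw":4.5},{"xyz":[0,0,0.0067],"angular":[0,0,6],"claw":4.5},{"xyz":[0,0,0.0067],"angular":[0,0,6],"claw":4.5},{"xyz":[0,0,0.0067],"angular":[0,0,6],"claw":4.5},{"xyz":[0,0,0.0067],"angular":[0,0,6],"claw":4.5},{"xyz":[0,0,0.0067],"angular":[0,0,6],"claw":4.5},{"xyz":[0,0,0],"angular":[0,0,0],"claw":4.5},{"xyz":[0,0,0],"angular":[0,0,0],"claw":4.5}]}}

```text
t: 24.8
eef_pos: [0.4474, 0.3121, 0.1362]
ee_rot: [-3.141, -0.0, -0.47]
force: [-2.4, 1.4, 5.4]
width: 0.0514
gripper_force: 25.0
```

```bash
cat > st.py <<'E'
from h import *
s=monitor.get_state();print(s['t'],np.round(s['eef_pos'],4),np.degrees(s['ee_rot']).round(2),np.round(s['force'],1),np.round(s['moment'],3),np.round(s['joint_efforts'],2),round(s['width'],4),s['gripper_force'],np.round(s['q'],3))
E
python3 st.py
```

```text
24.8 [0.4474 0.3121 0.1362] [-1.7994e+02 -1.0000e-02 -2.6930e+01] [-2.4  1.4  5.4] [ 0.382  0.817 -0.091] [-1.050e+00 -4.201e+01  2.240e+01  5.640e+00  1.000e-02 -1.000e-01] 0.0514 25.00072091817856 [ 0.968  0.249 -0.426  0.    -0.895  0.132]
```

{"fn": "servo_tool", "kwargs": {"targets": [{"xyz":[0,0,0.005],"angular":[0,0,4.5],"claw":4.5},{"xyz":[0,0,0.005],"angular":[0,0,4.5],"claw":4.5},{"xyz":[0,0,0.005],"angular":[0,0,4.5],"claw":4.5},{"xyz":[0,0,0],"angular":[0,0,0],"claw":4.5},{"xyz":[0,0,0],"angular":[0,0,0],"claw":4.5}]}}

```text
t: 25.3
eef_pos: [0.4474, 0.3122, 0.1361]
ee_rot: [-3.141, 0.0, -0.706]
force: [-2.1, 1.3, 5.2]
width: 0.0518
gripper_force: 25.0
```

```bash
python3 st.py
```

```text
25.3 [0.4474 0.3122 0.1361] [-1.7994e+02  1.0000e-02 -4.0430e+01] [-2.1  1.3  5.2] [ 0.52   0.859 -0.024] [-1.120e+00 -4.194e+01  2.230e+01  5.660e+00 -2.000e-02 -3.000e-02] 0.0518 25.000795125961304 [ 0.968  0.249 -0.426 -0.    -0.895 -0.103]
```

{"fn": "servo_tool", "kwargs": {"targets": [{"xyz":[0,0,0.005],"angular":[0,0,4.5],"claw":4.5},{"xyz":[0,0,0.005],"angular":[0,0,4.5],"claw":4.5},{"xyz":[0,0,0],"angular":[0,0,0],"claw":4.5},{"xyz":[0,0,0],"angular":[0,0,0],"claw":4.5}]}}

```text
t: 25.7
eef_pos: [0.4476, 0.312, 0.1359]
ee_rot: [-3.141, -0.0, -0.861]
force: [0.5, 0.6, 6.4]
width: 0.0517
gripper_force: 25.0
```

```bash
python3 st.py
```

```text
25.7 [0.4476 0.312  0.1359] [-1.7995e+02 -2.0000e-02 -4.9340e+01] [0.5 0.6 6.4] [0.129 0.005 0.742] [ -0.75 -42.02  22.1    4.52  -0.19  -0.75] 0.0517 25.00053495168686 [ 0.968  0.25  -0.426  0.001 -0.894 -0.259]
```

The torque jumped to 0.74 N m after 110–118° of turning, which looks like bottom. I'll check the black mark against the gripper for slip.

```bash
cat > mk.py <<'E'
from h import *
def mark(f,z,c0,roi=None,ctr=None):
    hsv=cv2.cvtColor(f["color"],cv2.COLOR_BGR2HSV)
    m=(hsv[...,2]<90).astype(np.uint8); P=[]
    for v,u in np.argwhere(m):
        p=onz(f,(u,v),z)[:2]-c0
        if np.hypot(*p)<.021: P.append((p,u,v))
    if not P: return None
    q=np.array([p for p,_,_ in P]); px_=np.array([(u,v) for _,u,v in P])
    return q,px_
E
python3 - <<'E'
from mk import *
W=viewer.grab_frame("wrist");s=monitor.get_state()
cv2.imwrite("pics/w7.png",np.vstack([cv2.resize(W["color"][130:300,170:340],None,fx=2.2,fy=2.2,interpolation=cv2.INTER_CUBIC)]))
cv2.imwrite("pics/raw7.png",W["color"])
np.savez("w7.npz",R=W["R"],t=W["t"],cx=W["cx"],cy=W["cy"],fovy=W["fovy"],pos=s["eef_pos"],rot=s["ee_rot"])
print(px(W,[.4475,.312,.145]))
E
```

```text
[258.31987737 263.34991045]
```

View pics/w7.png

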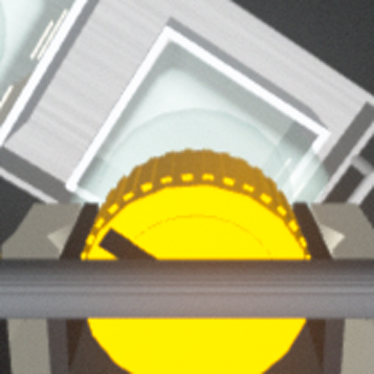

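The view shows the cap between the pads, with its black mark from about (108,240) to (150,262) in the crop. I'll compute its angle now and at the start.

```bash
cat > ang.py <<'E'
from h import *
def marka(f,z,c0,box,lo=110):
    # mark pixels: dark inside the yellow; gives world angle from the cap centre c0
    u0,v0,u1,v1=box; g=f["color"][v0:v1,u0:u1,2]
    ys,xs=np.nonzero(g<lo); w=(lo-g[ys,xs]).astype(float)
    P=np.array([onz(f,(u0+x,v0+y),z)[:2] for x,y in zip(xs,ys)])-c0
    k=np.hypot(*P.T)<.023; P=P[k];w=w[k]
    m=np.average(P,axis=0,weights=w); d=np.linalg.svd((P-P.mean(0))*np.sqrt(w)[:,None])[2][0]; d*=np.sign(d@m)
    return len(P),m.round(4),np.degrees(np.arctan2(m[1],m[0])),np.degrees(np.arctan2(d[1],d[0]))
def cur(png="pics/raw7.png",n="w7.npz"):
    z=np.load(n);return dict(color=cv2.imread(png),R=z["R"],t=z["t"],cx=float(z["cx"]),cy=float(z["cy"]),fovy=float(z["fovy"])),z["pos"],z["rot"]
def moved(f,pos,rot,pos2,rot2,img):
    A=Ro.from_euler('xyz',rot).as_matrix();B=Ro.from_euler('xyz',rot2).as_matrix()
    R=f["R"]@A@B.T; t=f["R"]@pos+f["t"]-R@np.array(pos2)  # camera fixed to tool
    return dict(f,R=R,t=t,color=img)
E
python3 - <<'E'
from ang import *
f,p,r=cur(); print("now",marka(f,.145,np.array([.4475,.312]),(212,234,246,249)), "yaw",np.degrees(r[2]))
img=np.zeros((384,512,3),np.uint8);img[60:320]=cv2.imread("pics/w6.png")
g=moved(f,p,r,[.4476,.3099,.2896],[3.141,0.001,-.092],img)
c=onz(g,(256.6,184.7),.1465)[:2];print(c)
print("start",marka(g,.1465,c,(235,165,256,200)))
E
```

```text
now (155, array([0.019 , 0.0019]), np.float64(5.708517828466834), np.float64(9.966307916957986)) yaw -49.3634998189929
[0.44929119 0.31146764]
start (1, array([-0.0121,  0.0189]), np.float64(122.63826084361854), np.float64(-180.0))
```

Run:
```python
from ang import *
f,p,r=cur()
for c in ([.4475,.312],[.4475,.3105],[.446,.312]):print("now",marka(f,.145,np.array(c),(213,235,243,246),100))
print(f["color"][234:248,210:246:2,2])
img=np.zeros((384,512,3),np.uint8);img[60:320]=cv2.imread("pics/w6.png")
g=moved(f,p,r,[.4476,.3099,.2896],[3.141,0.001,-.092],img)
c=onz(g,(256.6,184.7),.1465)[:2]
print(img[186:206:1,234:258,2])
for lo in(130,170):print("start",marka(g,.1465,c,(234,180,258,204),lo))
```

```text
now (101, array([0.0201, 0.0019]), np.float64(5.397588937818021), np.float64(16.030939801668556))
now (98, array([0.02  , 0.0034]), np.float64(9.566634737831714), np.float64(15.895030814519684))
now (75, array([0.0207, 0.0018]), np.float64(4.890887759071292), np.float64(26.13975448723855))
[[ 84 173 194 252 254 121 232 255 255 255 255 255 255 255 255 255 255 255]
 [ 92 177 200 255 219  86 137 249 255 255 255 255 251 255 255 255 255 255]
 [139 196 235 254 130  80  87 158 254 255 255 255 253 255 255 255 255 255]
 [225 248 252 248  88  84  81  93 198 254 255 254 255 255 255 255 255 255]
 [253 251 254 197  77  78  84  84 106 218 255 255 255 255 255 255 255 255]
 [254 244 254 123  83  82  78  85  88 119 252 255 255 255 255 255 255 255]
 [252 245 250  90  79  80  84  86  88  90 194 254 255 255 255 255 255 255]
 [209 250 234  80  78  84  83  85  85  86 114 219 255 255 255 255 255 255]
 [183 254 254 142  82  85  86  85  87  88  91 120 249 255 255 255 255 255]
 [191 255 255 253 123  80  84  87  89  89  90  92 160 254 255 255 255 255]
 [221 255 255 255 240 104  84  82  83  89  88  90 100 201 2
[... 1766 characters left out ...]
 248 237 207 242 255 255 255 255 255 255 255 255 255 255 255 255
  255 255 255 255 255 255]
 [240 240 241 251 255 255 255 255 255 255 255 255 255 255 255 255 255 255
  255 255 255 255 255 255]
 [238 228 221 230 253 255 255 255 255 255 255 255 255 255 255 255 255 255
  255 255 255 255 255 255]
 [187 181 173 177 200 228 254 255 255 255 255 255 255 255 255 255 255 255
  255 255 255 255 255 255]
 [161 157 159 162 161 170 220 255 255 255 255 255 255 255 255 255 255 255
  255 255 255 255 255 255]]
start (29, array([-0.0099,  0.0147]), np.float64(123.87484936553447), np.float64(118.82808250714284))
start (41, array([-0.0095,  0.0141]), np.float64(123.89556827264992), np.float64(118.62539490400052))
```

```bash
python3 - <<'E'
from ang import *
f,p,r=cur();z=.145
P=lambda u,v:onz(f,(u,v),z)[:2]
A=lambda d:round(float(np.degrees(np.arctan2(d[1],d[0]))),1)
print("upper edge",A(P(224,236)-P(239.5,246)),"lower",A(P(216,242)-P(222.3,246)))
tip=(P(219.7,234)+P(215.2,240.8))/2
for c in ([.4475,.312],p[:2]):print(A(tip-np.array(c)),np.hypot(*(tip-np.array(c))))
# cap centre from visible yellow width at given row / top arc
E
python3 st.py
```

```text
upper edge 5.2 lower 5.3
5.5 0.023817849165834615
5.6 0.023691893991887782
25.75 [0.4476 0.312  0.1359] [-1.7995e+02 -1.0000e-02 -4.9360e+01] [ 0.6 -0.2  5.7] [0.113 0.017 0.734] [ -0.78 -41.99  22.09   4.5   -0.18  -0.66] 0.0516 25.000394582748413 [ 0.968  0.25  -0.426  0.001 -0.894 -0.259]
```

The mark now sits at 5.4°, against about 119° at the start. The cap turned about 113° (1.98 rad) while the gripper turned 118°, so it reached the hard stop and then slipped about 5°. Backing off 91°, slightly over a quarter turn to cover the bottle's play in the pocket.

{"fn": "servo_tool", "kwargs": {"targets": [{"xyz":[0,0,-0.008],"angular":[0,0,-7],"claw":4.5},{"xyz":[0,0,-0.008],"angular":[0,0,-7],"claw":4.5},{"xyz":[0,0,-0.008],"angular":[0,0,-7],"claw":4.5},{"xyz":[0,0,-0.008],"angular":[0,0,-7],"claw":4.5},{"xyz":[0,0,-0.008],"angular":[0,0,-7],"claw":4.5},{"xyz":[0,0,-0.008],"angular":[0,0,-7],"claw":4.5},{"xyz":[0,0,-0.008],"angular":[0,0,-7],"claw":4.5},{"xyz":[0,0,-0.008],"angular":[0,0,-7],"claw":4.5},{"xyz":[0,0,-0.008],"angular":[0,0,-7],"claw":4.5},{"xyz":[0,0,-0.008],"angular":[0,0,-7],"claw":4.5},{"xyz":[0,0,-0.008],"angular":[0,0,-7],"claw":4.5},{"xyz":[0,0,-0.008],"angular":[0,0,-7],"claw":4.5},{"xyz":[0,0,-0.008],"angular":[0,0,-7],"claw":4.5},{"xyz":[0,0,0],"angular":[0,0,0],"claw":4.5},{"xyz":[0,0,0],"angular":[0,0,0],"claw":4.5}]}}

```text
t: 27.25
eef_pos: [0.4476, 0.3122, 0.1369]
ee_rot: [-3.141, -0.001, 0.72]
force: [0.9, 2.1, 5.5]
width: 0.0516
gripper_force: 25.0
```

```bash
python3 st.py
python3 - <<'E'
from ang import *
W=viewer.grab_frame("wrist");s=monitor.get_state();cv2.imwrite("pics/raw8.png",W["color"])
np.savez("w8.npz",R=W["R"],t=W["t"],cx=W["cx"],cy=W["cy"],fovy=W["fovy"],pos=s["eef_pos"],rot=s["ee_rot"])
cv2.imwrite("pics/w8.png",np.vstack([cv2.resize(W["color"][130:300,170:340],None,fx=2.2,fy=2.2,interpolation=cv2.INTER_CUBIC)]))
f,p,r=cur();print("method at stop",marka(f,.145,p[:2],(213,235,243,246),100))
print("now",marka(W,.146,s["eef_pos"][:2],(213,235,243,246),100))
print(W["color"][232:250,206:246:2,2])
E
```

```text
27.25 [0.4476 0.3122 0.1369] [-1.7999e+02 -7.0000e-02  4.1270e+01] [0.9 2.1 5.5] [ 0.615 -0.235  0.063] [ -0.74 -41.97  21.21   4.83  -0.71   0.25] 0.0516 25.000368654727936 [ 0.968  0.248 -0.425  0.    -0.897  1.323]
method at stop (103, array([0.02 , 0.002]), np.float64(5.5806419458652865), np.float64(16.757744712975022))
now (112, array([-0.0019,  0.0198]), np.float64(95.53914940711846), np.float64(104.27904514245527))
[[ 68  70  67 166 233 227 253 231 254 254 254 254 254 254 254 254 251 252
  254 254]
 [ 66  66  66 170 194 244 254 150 224 254 254 254 254 254 254 254 250 254
  254 254]
 [ 67  70  81 172 197 253 243  90 127 243 254 254 254 254 254 253 254 254
  254 254]
 [ 66  68 111 192 218 254 184  77  78 154 253 254 254 254 251 254 254 254
  254 254]
 [ 66  71 194 246 240 253 117  74  77  86 197 254 254 253 254 254 254 254
  254 254]
 [ 64  69 245 253 251 224  80  74  74  82 104 224 254 251 254 254 254 254
  254 254]
 [ 66  71 253 247 253 145  75  75  79  77  84 126 235 254 254 254 254 254
  254 254]
 [ 66  89 250 236 253  89  74  74  74  78  80  88 169 254 254 254 254 254
  254
[... 156 characters left out ...]
 254 254
  254 254]
 [ 65 149 191 254 254 233  99  72  77  77  80  80  78  94 196 254 254 254
  254 254]
 [ 70 208 214 254 254 254 199  85  75  77  77  80  83  85 110 226 254 254
  254 254]
 [103 251 238 254 254 254 252 161  79  75  79  79  82  84  85 132 245 254
  254 254]
 [111 253 251 254 254 254 254 251 120  77  78  80  81  83  84  91 157 253
  254 254]
 [129 249 253 254 254 254 254 254 223  90  78  79  83  83  83  83  97 203
  254 254]
 [102 200 221 224 225 225 224 224 202 109  82  82  84  88  87  88  91 115
  199 226]
 [ 88 115 128 129 127 131 133 128 125 102  94  97  98  96  98 100 101 105
  121 140]
 [ 89  91  93  94  93  97  99  96 100  98  99  99 100 105 107 105 105 108
  106 110]]
```

View pics/w8.png

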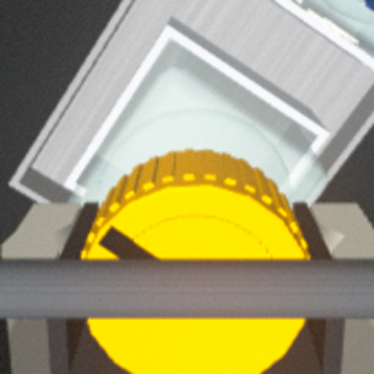

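The mark moved 90° with the cap, from 5.6° to 95.5°, and the bottle is seated. I'll add 1.5° to centre the possible bottle play, then check and hand in.

{"fn": "servo_tool", "kwargs": {"targets": [{"xyz":[0,0,0],"angular":[0,0,-1.5],"claw":4.5},{"xyz":[0,0,0],"angular":[0,0,0],"claw":4.5},{"xyz":[0,0,0],"angular":[0,0,0],"claw":4.5},{"xyz":[0,0,0],"angular":[0,0,0],"claw":4.5},{"xyz":[0,0,0],"angular":[0,0,0],"claw":4.5}]}}

```text
t: 27.8
eef_pos: [0.4476, 0.3122, 0.1369]
ee_rot: [-3.141, -0.001, 0.746]
force: [1.1, 2.0, 5.5]
width: 0.0515
gripper_force: 25.0
```

```bash
python3 st.py
python3 - <<'E'
from ang import *
W=viewer.grab_frame("wrist");s=monitor.get_state()
print("now",marka(W,.146,s["eef_pos"][:2],(213,235,243,246),100))
T=viewer.grab_frame("top");S=viewer.grab_frame("scene")
for f,roi in((T,(225,170,345,250)),(S,(195,155,315,228))):
  for c,b,_ in blobs(f,(8,60,120),(24,255,255),15,roi): print(c.round(1),b,onz(f,c,.03).round(3))
E
```

```text
27.8 [0.4476 0.3122 0.1369] [-1.7999e+02 -7.0000e-02  4.2760e+01] [1.1 2.  5.5] [ 0.594 -0.234  0.058] [-7.000e-01 -4.188e+01  2.116e+01  4.810e+00 -6.900e-01 -4.000e-02] 0.0515 25.000686049461365 [ 0.968  0.248 -0.425  0.    -0.897  1.349]
now (111, array([-0.0024,  0.0197]), np.float64(97.07365616380466), np.float64(106.54683833881445))
[312.4 212. ] [305 205  16  15 166] [ 0.521 -0.209  0.03 ]
[221.2 183.9] [218 183   7   3  16] [ 0.506 -0.216  0.03 ]
[212.8 192.8] [207 189  12   9  72] [ 0.569 -0.224  0.03 ]
[206.2 223.5] [195 220  25   8 110] [ 0.734 -0.171  0.03 ]
```

The dishes are in the tub, none are left on the bench, and the cap is at its setting with the grip held.

```bash
python3 -c "
from station import order
print(order.job_done())"
```

```text
the job is handed in; nothing more can be done
None
```

The job is handed in at about 28 s: the spatula is in the tray, and both dishes went into the tub (stacked, so the cameras show only the top one); the yellow cap was screwed to its stop, backed off about a quarter turn (91° by its mark, the bottle's play in the rack leaving a couple of degrees' doubt), and is still gripped at 25 N.

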